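# Level the cup shelf with a spirit level

### The arm

A 6-joint arm with a two-finger parallel gripper is mounted at the origin on a cart in front of the work surface, level with it; the furniture and walls round the work are solid. World frame = base frame: x ahead of the robot, y to its left, z up, the work surface at z = 0. Lengths are in m, angles in rad, forces in N, time in s.
With the tool pointing down it reaches from about 0.375 to 0.825 m from the base axis. Payload 5.5 kg.
Tool frame: the origin (TCP) lies at the centre of the arm's flange, where the gripper is bolted on; the fingertips stand 173 mm ahead of it and the grasp point (between the pads) lies 155 mm ahead of it (robot.grip_point_offset is the distance from the TCP to the grasp point, in m); z points along the fingers, y is the direction in which the jaws open and shut (so a half turn about z gives the same grasp; the last joint's range is limited). The gripper opens to 85 mm and grips with 20 to 120 N. Pads are 22 mm wide; open, the fingers measure 114 mm over their backs; the gripper's body (76 mm by 85 mm) begins 54 mm behind the grasp point. The pads swing forward as they close: fully open they stand 13 mm farther back than shut.
Start: joints at [1.221, 0.314, -0.047, 1.21, 0, 1.571], TCP at [0.206, 0.564, 0.405] pointing down, gripper open.
Joint ranges: [-2.67, 2.67], [-0.69, 1.73], [-1.03, 1.25], [-2.08, 2.16], [-1.42, 1.45], [-3.14, 3.14]. Speed limits (rad/s): [2.39, 2.39, 3.01, 3.14, 3.14, 3.14].

### API

Orientations are given as a unit quaternion [w, x, y, z].
In Python, from station import robot gives the robot as it stands. The module is installed in compiled form; this text tells all that it offers.
- The arm moves only by the shell command python3 -m creep 'ROWS' [FORCE]. ROWS is JSON, a list of rows, each an object with "xyz": the shift along the tool's x, y, z in mm, a list of three; "rotation": the turn, a rotation vector about the tool's x, y, z in rad, a list of three; "jaw": the closure, from 0 (fully open) to 1 (shut). A call has 1 to 20 rows; each row shifts and turns the commanded pose from where the row before left it, along the tool's axes as they then stand; what a row does not reach is not made up. A row lasts 1/10 s, in which the tool goes at most 50 mm and 8.59 degrees, less where a joint would pass 70% of its speed; a pose out of reach is approached as far as the arm can. A call with a gripper value outside its range is refused whole. The fingers move at their own pace and stop on an object; FORCE is the grip in N (left out, the last holds). Time passes only in rows, so rows that do not move let the fingers close. It gives the time, the measured TCP pose, the force and the opening at its end, in the units of the state.
- robot.get_obs(): the state, without advancing time (a new reading comes with each control period).
- robot.get_image(name): name is "scene" or "top" or "wrist"; returns a dict with "frame" (384x512x3 uint8, red, green, blue), "camera_matrix" (3x3 intrinsics, pixels), "rvec" (rotation vector, rad) and "tvec" (3), from world to camera coordinates, as OpenCV has them. Camera axes: x right, y down, z forward; pixel columns grow to the right and rows downward; lengths in m; the calibration is good to about 2 mm. A picture is of the moment at which its call begins. There is no depth.
- robot.close_job(): hands the job in, once; it reports no verdict.
The state is a dict: "time_s": time; "joint_pos": joint angles; "qd": joint speeds; "joint_torque": joint torques, N m; "ee_pos": TCP position; "ee_rot": TCP orientation; "wrist_force": force on the tool from outside, world axes, zero at the start; "wrist_torque": the same for the moment, N m; "grip_width": opening from 0.0 (shut) to 1.0 (fully open).
Only numpy, scipy, OpenCV 4.12 (cv2) and the standard library are available. Lean on these libraries where they do the work, as an engineer would, in place of code of your own. Each camera call takes 0.05 s, during which the arm holds its last target. There are 200 camera calls.

### The job

Take the pocket spirit level from the worktop, lay it lengthwise on the middle of the low steel shelf and let go of it. Then turn the shelf's levelling foot by its black bar knob until the bubble stands centred between the two lines. Finally press the level down on the shelf with the gripper, firmly but without forcing it, and finish while still pressing with the bubble centred; leave the other things on the worktop where they are.

Things in the scene. Friction and masses are not known exactly. Their poses are not given: they have to be found in the camera images.
- level: Pocket spirit level, aluminium bar 150 (x) x 22 (y) x 34 (z) mm, 0.13 to 0.25 kg, lying flat on the worktop at first, vial up. Origin: centre of its underside; x along the bar to the half with the vial, z up. Solid and full height from x = -75 to +19 mm: grip it there near the middle, across the 22 mm; its flat top there serves to press on.
- vial (a point): Top of the middle of the level's vial, 43 mm along the level's +x from its origin, 34 mm above its underside. The clear vial lies in a black recess in the bar's top and shows a white bubble 14 mm long between two white rings 20 mm apart.
- bubble (a joint): Position of the bubble in the vial, m, along the level's +x; 0 is centred, and within 0.003 either way the bubble lies between the lines. It floats to the higher end, 0.30 m per rad of slope of the level (stop at 0.0165), and settles in about a second.
- shelf: Low steel shelf plate 130 (x) x 220 (y) x 8 mm on a fixed stand, pivot at its +y end, levelling foot at its -y end; at first it slopes down to the foot. Origin on the pivot line, 55 mm above the worktop; x parallel to the pivot, y from foot to pivot, z square to the plate. Plate y = -210 to +10 mm, top z = +6; rims 4 mm high on the long sides; a tongue carries the knob at y = -240 mm.
- shelf_mid (a point): Middle of the shelf's top surface, 95 mm from the pivot line towards the foot; the level's middle belongs here. Axes as shelf.
- foot_grip (a point): On the axis of the foot's knob, 30 mm above the shelf's top surface, where to grip. The knob is a black upright bar 44 mm long, 14 mm thick, from 5 to 45 mm above that surface, on a 32 mm disc. The point turns with the knob: the bar's long direction lies 0.9 rad counter-clockwise (from above) from the point's x axis. Grip across the 14 mm.
- foot (a joint): Turn of the levelling foot, rad, growing clockwise seen from above, limits 0 and 3. Each rad clockwise raises the foot end by 0.042 rad of slope (10 mm at the knob; the bubble moves 12.6 mm). Where the shelf is level must be found from the bubble: 0.6 to 1.2 rad clockwise from the start. It turns stiffly (0.15 N m) and stays where left.
- tamper: Bystander: wooden-handled tamper, 58 x 58 x 99 mm, origin at its underside.
- cup: Bystander: white cup with handle, 62 x 84 x 54 mm, origin at its underside.
- milk_jug: Bystander: small steel milk jug, 60 x 90 x 88 mm, origin at its underside.
- portafilter: Bystander: portafilter with black handle, 90 x 210 x 37 mm, origin at its underside.

How it is judged:
On the way, in this order (a step that is already met when the one before it is completed fails the run):
1. the level lies lengthwise on the middle of the shelf, let go, while the bubble is still off centre (z of level in the frame of shelf_mid between -0.004 and 0.004 m and x of level in the frame of shelf_mid between -0.05 and 0.05 m and y of level in the frame of shelf_mid between -0.05 and 0.05 m and angle between the x axis of level and the y axis of shelf, either way round below 0.26 rad and angle between the z axis of level and the z axis of shelf, either way round below 0.05 rad and contact force between the fingers and level below 0.1 N and not (value of joint bubble between -0.004 and 0.004 m)), for 0.3 s.
2. the foot has been turned until the bubble stays between the lines, with the level lying on the shelf (z of level in the frame of shelf_mid between -0.004 and 0.004 m and x of level in the frame of shelf_mid between -0.05 and 0.05 m and y of level in the frame of shelf_mid between -0.05 and 0.05 m and angle between the x axis of level and the y axis of shelf, either way round below 0.26 rad and angle between the z axis of level and the z axis of shelf, either way round below 0.05 rad and value of joint bubble between -0.003 and 0.003 m and velocity of joint foot between -0.1 and 0.1 rad/s), for 0.4 s.
At the end, for the whole second after the job is handed in: The level lies flat and lengthwise on the shelf, within 50 mm of its middle and 15 degrees of its length; the gripper presses it (over 3 N) so that it bears on the shelf with 5 to 40 N; the bubble is within 3 mm of centre and the shelf within 0.012 rad of level (z of level in the frame of shelf_mid between -0.004 and 0.004 m and x of level in the frame of shelf_mid between -0.05 and 0.05 m and y of level in the frame of shelf_mid between -0.05 and 0.05 m and angle between the x axis of level and the y axis of shelf, either way round below 0.26 rad and angle between the z axis of level and the z axis of shelf, either way round below 0.05 rad and value of joint bubble between -0.003 and 0.003 m and angle between shelf's own z axis and vertical below 0.012 rad and contact force between level and shelf between 5 and 40 N and contact force between the fingers and level above 3 N and linear speed of level below 0.01 m/s); the arm keeps its last pose, push and grip.
It fails at once if the tamper is pushed more than 40 mm (distance of tamper from where it was at the start of the episode above 0.04 m).
It fails at once if the cup is pushed more than 40 mm (distance of cup from where it was at the start of the episode above 0.04 m).
It fails at once if the milk jug is pushed more than 40 mm (distance of milk_jug from where it was at the start of the episode above 0.04 m).
It fails at once if the portafilter is pushed more than 40 mm (distance of portafilter from where it was at the start of the episode above 0.04 m).
It also fails if it takes over 61 s, if anything falls off the work surface, if the arm or the gripper's body presses on something with over 40 N, if the wrist force passes 120 N, or if a joint passes its speed limit or range.

## Working session

There is one attempt and no reset: what is moved stays moved. The work goes in short steps, Python scripts to look and compute and a shell command to move; the robot and the scene stay as the last step left them, time stands still between calls to the robot, and variables do not carry over. Pictures are saved under pics/ and viewed, about 8 in all and at most 12, crops included, and the job is handed in when it is done.

```bash
mkdir -p pics; cat > h.py <<'E'
import numpy as np, cv2, json, pickle
from station import robot
from scipy.spatial.transform import Rotation as R
def snap(cam,name,crop=None,scale=1):
    im=robot.get_image(cam); pickle.dump(im,open(f'pics/{name}.pkl','wb'))
    f=im['frame'][:,:,::-1]
    if crop: x0,y0,x1,y1=crop; f=f[y0:y1,x0:x1]
    f=cv2.resize(f,None,fx=scale,fy=scale,interpolation=cv2.INTER_CUBIC); cv2.imwrite(f'pics/{name}.png',f); return im
def load(n): return pickle.load(open(f'pics/{n}.pkl','rb'))
def ray(im,uv,z):
    K=np.array(im['camera_matrix']);Rm=cv2.Rodrigues(np.array(im['rvec'],float))[0];t=np.array(im['tvec'],float).ravel()
    d=Rm.T@np.linalg.inv(K)@np.array([uv[0],uv[1],1.]);c=-Rm.T@t
    return c+d*(z-c[2])/d[2]
def proj(im,P):
    return cv2.projectPoints(np.array(P,float).reshape(-1,3),np.array(im['rvec'],float),np.array(im['tvec'],float),np.array(im['camera_matrix'],float),None)[0].reshape(-1,2)
def tcp():
    o=robot.get_obs(); q=o['ee_rot']; return np.array(o['ee_pos']),R.from_quat([q[1],q[2],q[3],q[0]]),o
def state():
    p,r,o=tcp(); print('t',o['time_s'],'p',np.round(p,4),'R',np.round(r.as_matrix(),3).tolist(),'F',np.round(o['wrist_force'],2),'T',np.round(o['wrist_torque'],2),'w',o['grip_width'],'q',np.round(o['joint_pos'],3))
E
python3 - <<'E'
from h import *
state()
a=snap('top','top0',None,1.5); b=snap('scene','sc0',None,1.5)
for i in (a,b):
  Rm=cv2.Rodrigues(np.array(i['rvec'],float))[0]; print(-Rm.T@np.array(i['tvec']).ravel(), np.array(i['camera_matrix'])[0,0])
E
```

```text
t 0.0 p [0.2055 0.5634 0.4038] R [[-0.939, 0.343, -0.001], [0.343, 0.939, -0.002], [-0.0, -0.002, -1.0]] F [0.47 0.48 1.06] T [0.   0.   0.06] w 1.003585310674726 q [ 1.221  0.314 -0.048  1.21  -0.     1.571]
[0.38340712 0.02738288 1.14420728] 356.62979219539784
[-0.37832699 -0.75045671  0.77359664] 465.87221108682166
```

View pics/top0.png

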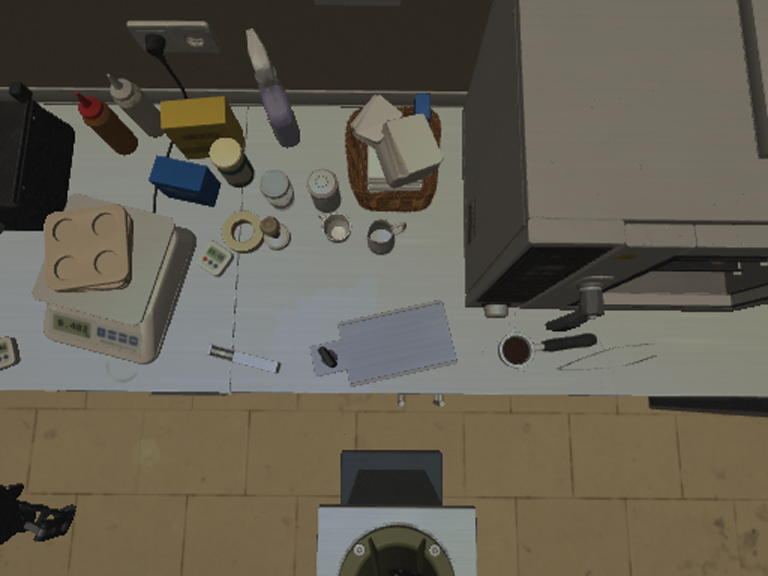

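View pics/sc0.png

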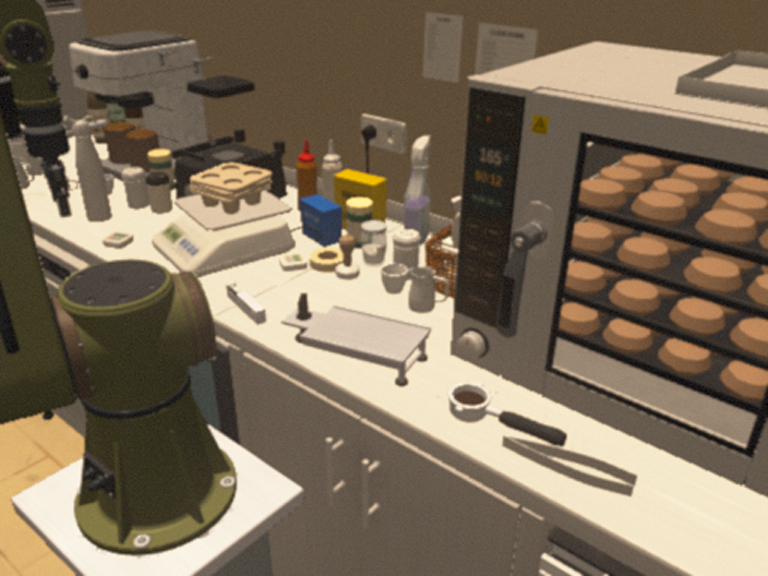

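The top view shows the level at (210–280, 345–372) and the shelf at (310–457, 302–385), with the knob at (327, 355). All positions are in the 1.5x picture. I'll enlarge that area.

```bash
python3 - <<'E'
from h import *
f=load('top0')['frame'][190:265,130:320,::-1]
cv2.imwrite('pics/topc.png',cv2.resize(f,None,fx=4,fy=4,interpolation=cv2.INTER_CUBIC))
E
```

```text
(no output)
```

View pics/topc.png

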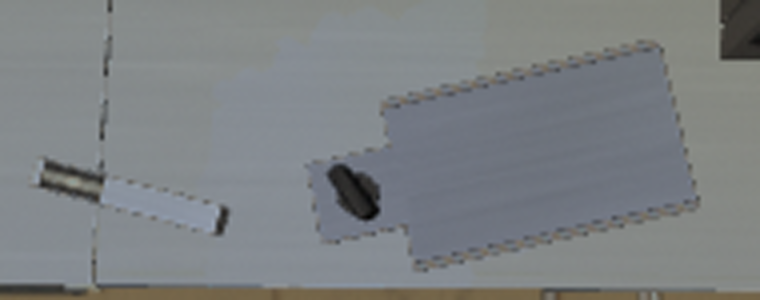

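```bash
cat > fit.py <<'E'
from h import *
from scipy.optimize import least_squares
im=load('top0'); c=lambda u,v:[130+(u+.5)/4-.5,190+(v+.5)/4-.5]
# shelf: x toward robot; corners foot-far TL, pivot-far TR, pivot-near BR, foot-near BL
uv=np.array([c(383,104),c(660,42),c(698,205),c(417,270)])
loc=np.array([[-.065,-.21,.008],[-.065,.01,.008],[.065,.01,.008],[.065,-.21,.008]])
def T(p,s=.038): # yaw of shelf x axis ; rot about local x by slope(up toward +y => +s)
    return R.from_euler('z',p[2])*R.from_euler('x',s), np.array([p[0],p[1],.055])
def f(p): r,t=T(p); return (proj(im,r.apply(loc)+t)-uv).ravel()
s=least_squares(f,[.5,-.1,np.pi+.2]); print('shelf',s.x,'res px',s.fun.round(2))
r,t=T(s.x); print('mid',r.apply([0,-.095,.006])+t,'foot_grip',r.apply([0,-.24,.036])+t,'yvec',r.apply([0,1,0]))
k=[ray(im,c(*q),.092) for q in ((336,170),(372,216))]; d=k[1]-k[0]; print('knob top centre',(k[0]+k[1])/2,'bar dir deg',np.degrees(np.arctan2(d[1],d[0])),np.linalg.norm(d))
lu=np.array([c(42,158),c(35,185),c(215,234),c(221,206)])
ll=np.array([[.075,-.011,.034],[.075,.011,.034],[-.075,.011,.034],[-.075,-.011,.034]])
def g(p): return (proj(im,R.from_euler('z',p[2]).apply(ll)+[p[0],p[1],0])-lu).ravel()
s=least_squares(g,[.45,.28,1.4]); print('level',s.x,np.degrees(s.x[2]),s.fun.round(2))
E
python3 fit.py
```

```text
shelf [ 0.49892176 -0.09414937  3.36869993] res px [-0.54 -0.28  0.11 -0.51  0.81  0.41 -0.39  0.3 ]
mid [ 0.47749568 -0.00143353  0.05738654] foot_grip [0.44461442 0.14085161 0.08185621] yvec [ 0.22499748 -0.97361842  0.03799086]
knob top centre [0.44404609 0.13987009 0.092     ] bar dir deg -140.53596536073937 0.043010560445995764
level [0.44379484 0.32036924 1.3209625 ] 75.68557598907324 [-0.5  -0.28 -1.   -0.14  0.45  0.18  1.05  0.19]
```

```bash
python3 -m creep '[{"xyz":[-15,-8,4],"rotation":[0,0,0],"jaw":0},{"xyz":[-25,-13,8],"rotation":[0,0,0],"jaw":0},{"xyz":[-25,-13,8],"rotation":[0,0,0],"jaw":0},{"xyz":[-25,-13,8],"rotation":[0,0,0],"jaw":0},{"xyz":[-25,-13,8],"rotation":[0,0,0],"jaw":0},{"xyz":[-25,-13,8],"rotation":[0,0,0],"jaw":0},{"xyz":[-25,-13,8],"rotation":[0,0,0],"jaw":0},{"xyz":[-25,-13,8],"rotation":[0,0,0],"jaw":0},{"xyz":[-25,-13,8],"rotation":[0,0,0],"jaw":0},{"xyz":[-25,-13,8],"rotation":[0,0,0],"jaw":0},{"xyz":[-25,-13,8],"rotation":[0,0,0],"jaw":0},{"xyz":[-25,-13,8],"rotation":[0,0,0],"jaw":0},{"xyz":[-18,-6,8],"rotation":[0,0,0],"jaw":0}]' 30
python3 -m creep '[{"xyz":[0,0,0],"rotation":[0,0,-0.1],"jaw":0.3},{"xyz":[0,0,0],"rotation":[0,0,-0.14],"jaw":0.3},{"xyz":[0,0,0],"rotation":[0,0,-0.14],"jaw":0.3},{"xyz":[0,0,0],"rotation":[0,0,-0.14],"jaw":0.3},{"xyz":[0,0,0],"rotation":[0,0,-0.14],"jaw":0.3},{"xyz":[0,0,0],"rotation":[0,0,-0.14],"jaw":0.3},{"xyz":[0,0,0],"rotation":[0,0,-0.14],"jaw":0.3},{"xyz":[0,0,0],"rotation":[0,0,-0.14],"jaw":0.3},{"xyz":[0,0,0],"rotation":[0,0,-0.14],"jaw":0.3},{"xyz":[0,0,0],"rotation":[0,0,-0.14],"jaw":0.3},{"xyz":[0,0,0],"rotation":[0,0,-0.14],"jaw":0.3},{"xyz":[0,0,0],"rotation":[0,0,-0.14],"jaw":0.3},{"xyz":[0,0,0],"rotation":[0,0,-0.03],"jaw":0.3},{"xyz":[0,0,0],"rotation":[0,0,0],"jaw":0.3},{"xyz":[0,0,0],"rotation":[0,0,0],"jaw":0.3}]'
python3 - <<'E'
from h import *
state(); im=snap('wrist','w1',None,1.5)
Rm=cv2.Rodrigues(np.array(im['rvec'],float))[0]; print(-Rm.T@np.array(im['tvec']).ravel(),Rm[2])
E
```

```text
time_s: 1.4
ee_pos: [0.4419, 0.3081, 0.304]
ee_rot: [-0.0, 0.175, 0.985, -0.001]
wrist_force: [0.3, -1.1, -0.4]
grip_width: 1.001
time_s: 2.9
ee_pos: [0.4412, 0.3102, 0.3046]
ee_rot: [-0.0, -0.612, 0.791, -0.0]
wrist_force: [1.1, -0.1, -0.0]
grip_width: 0.701
t 2.9 p [0.4412 0.3102 0.3046] R [[-0.25, -0.968, -0.0], [-0.968, 0.25, -0.0], [0.0, 0.0, -1.0]] F [ 1.08 -0.09 -0.05] T [-0.04 -0.01  0.02] w 0.7012353971573656 q [ 0.613  0.263 -0.352  0.956 -0.    -0.705]
[0.42450301 0.24379541 0.27433836] [ 0.06886128  0.26244173 -0.96248764]
```

View pics/w1.png

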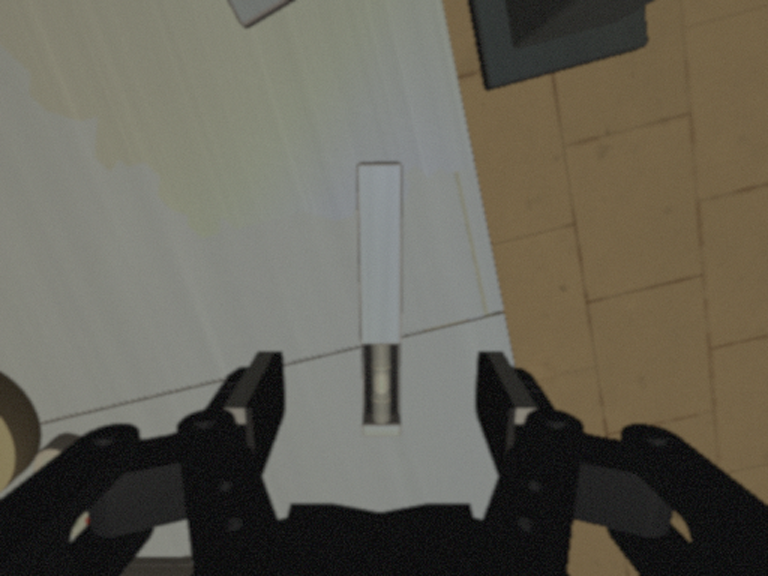

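```bash
python3 - <<'E'
from h import *
im=load('w1'); P=[ray(im,((u+.5)/1.5-.5,(v+.5)/1.5-.5),.034) for u,v in ((357,163),(402,163),(362,432),(400,432))]
a=(P[0]+P[1])/2;b=(P[2]+P[3])/2;d=b-a
print(a,b,'centre',(a+b)/2,'len',np.linalg.norm(d),'yaw',np.degrees(np.arctan2(d[1],d[0])))
p,r,o=tcp(); c=(a+b)/2; u=d/np.linalg.norm(d); t=c-.010*u; print('tool-frame shift mm',r.inv().apply(t-p)*1000)
E
```

```text
[0.42629469 0.24954459 0.034     ] [0.462645  0.3924046 0.034    ] centre [0.44446985 0.32097459 0.034     ] len 0.1474120956982525 yaw 75.72419840485321
tool-frame shift mm [ -1.1827974   -0.58774082 270.61839314]
```

```bash
python3 -m creep '[{"xyz":[-1,-0.5,10],"rotation":[0,0,0],"jaw":0.3},{"xyz":[0,0,20],"rotation":[0,0,0],"jaw":0.3},{"xyz":[0,0,25],"rotation":[0,0,0],"jaw":0.3},{"xyz":[0,0,25],"rotation":[0,0,0],"jaw":0.3},{"xyz":[0,0,20],"rotation":[0,0,0],"jaw":0.3},{"xyz":[0,0,15],"rotation":[0,0,0],"jaw":0.3},{"xyz":[0,0,8],"rotation":[0,0,0],"jaw":0.3},{"xyz":[0,0,3],"rotation":[0,0,0],"jaw":0.3},{"xyz":[0,0,0],"rotation":[0,0,0],"jaw":1},{"xyz":[0,0,0],"rotation":[0,0,0],"jaw":1},{"xyz":[0,0,0],"rotation":[0,0,0],"jaw":1},{"xyz":[0,0,0],"rotation":[0,0,0],"jaw":1},{"xyz":[0,0,0],"rotation":[0,0,0],"jaw":1},{"xyz":[0,0,0],"rotation":[0,0,0],"jaw":1}]' 40
python3 -c "
from h import *
state()"
```

```text
time_s: 4.35
ee_pos: [0.4424, 0.3118, 0.1796]
ee_rot: [0.001, -0.613, 0.79, -0.0]
wrist_force: [-0.9, -0.3, 6.2]
grip_width: 0.25
t 4.35 p [0.4424 0.3118 0.1796] R [[-0.248, -0.969, 0.002], [-0.969, 0.248, 0.001], [-0.001, -0.001, -1.0]] F [-0.92 -0.33  6.2 ] T [-0.08  0.14 -0.  ] w 0.2502530407818209 q [ 0.614  0.401 -0.486  0.682 -0.    -0.706]
```

```bash
python3 -m creep '[{"xyz":[0,0,-5],"rotation":[0,0,0],"jaw":1},{"xyz":[0,0,-15],"rotation":[0,0,0],"jaw":1},{"xyz":[0,0,-25],"rotation":[0,0,0],"jaw":1},{"xyz":[0,0,-30],"rotation":[0,0,0],"jaw":1},{"xyz":[0,0,-30],"rotation":[0,0,0],"jaw":1},{"xyz":[0,0,-20],"rotation":[0,0,0],"jaw":1},{"xyz":[0,0,-15],"rotation":[0,0,0],"jaw":1},{"xyz":[0,0,0],"rotation":[0,0,-0.06],"jaw":1},{"xyz":[0,0,0],"rotation":[0,0,0.06],"jaw":1}]'
python3 -m creep '[{"xyz":[12,-4,0],"rotation":[0,0,0],"jaw":1},{"xyz":[24,-9,0],"rotation":[0,0,0],"jaw":1},{"xyz":[24,-9,0],"rotation":[0,0,0],"jaw":1},{"xyz":[24,-9,0],"rotation":[0,0,0],"jaw":1},{"xyz":[24,-9,0],"rotation":[0,0,0],"jaw":1},{"xyz":[24,-9,0],"rotation":[0,0,0],"jaw":1},{"xyz":[24,-9,0],"rotation":[0,0,0],"jaw":1},{"xyz":[24,-9,0],"rotation":[0,0,0],"jaw":1},{"xyz":[24,-9,0],"rotation":[0,0,0],"jaw":1},{"xyz":[24,-9,0],"rotation":[0,0,0],"jaw":1},{"xyz":[24,-9,0],"rotation":[0,0,0],"jaw":1},{"xyz":[24,-9,0],"rotation":[0,0,0],"jaw":1},{"xyz":[22,-10,0],"rotation":[0,0,0],"jaw":1},{"xyz":[0,0,0],"rotation":[0,0,-0.09],"jaw":1},{"xyz":[0,0,0],"rotation":[0,0,-0.1],"jaw":1},{"xyz":[0,0,0],"rotation":[0,0,-0.1],"jaw":1},{"xyz":[0,0,0],"rotation":[0,0,-0.1],"jaw":1},{"xyz":[0,0,0],"rotation":[0,0,-0.086],"jaw":1},{"xyz":[0,0,0],"rotation":[0,0.038,0],"jaw":1},{"xyz":[0,0,0],"rotation":[0,0,0],"jaw":1}]'
python3 - <<'E'
from h import *
state(); snap('wrist','w2',None,1.5)
E
```

```text
time_s: 5.25
ee_pos: [0.4418, 0.3114, 0.3193]
ee_rot: [0.0, -0.613, 0.79, -0.0]
wrist_force: [0.3, -0.4, -1.0]
grip_width: 0.251
time_s: 7.25
ee_pos: [0.4767, -0.0057, 0.3184]
ee_rot: [0.012, 0.782, -0.623, 0.015]
wrist_force: [-0.7, -0.2, -1.5]
grip_width: 0.25
t 7.25 p [ 0.4767 -0.0057  0.3184] R [[0.224, -0.975, 0.008], [-0.974, -0.224, -0.038], [0.038, 0.001, -0.999]] F [-0.67 -0.2  -1.49] T [ 0.07  0.03 -0.04] w 0.2504308694185086 q [ 0.     0.135 -0.478  0.95  -0.038 -1.797]
```

View pics/w2.png

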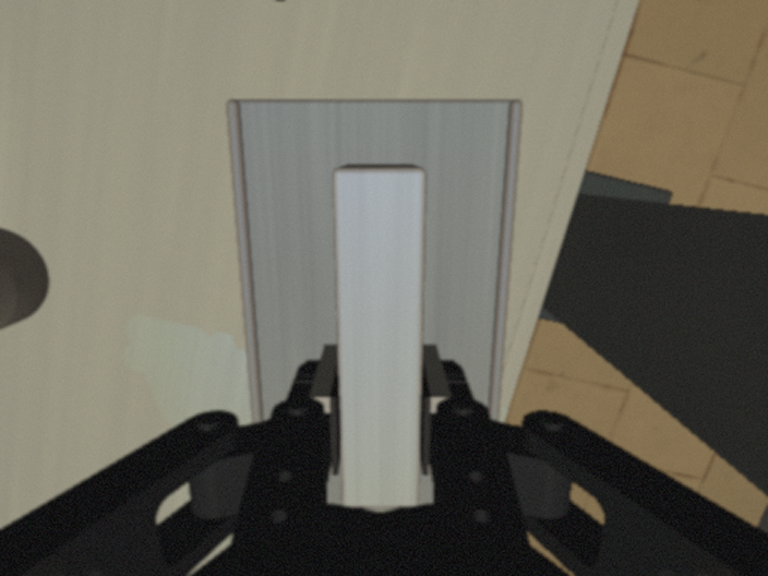

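The level is held square and lines up with the shelf (level at x 335–425, shelf at x 230–520). Next I lower it gently.

```bash
python3 -m creep '[{"xyz":[-3,0,10],"rotation":[0,0,0],"jaw":1},{"xyz":[0,0,20],"rotation":[0,0,0],"jaw":1},{"xyz":[0,0,20],"rotation":[0,0,0],"jaw":1},{"xyz":[0,0,12],"rotation":[0,0,0],"jaw":1},{"xyz":[0,0,6],"rotation":[0,0,0],"jaw":1},{"xyz":[0,0,4],"rotation":[0,0,0],"jaw":1},{"xyz":[0,0,3],"rotation":[0,0,0],"jaw":1},{"xyz":[0,0,2],"rotation":[0,0,0],"jaw":1},{"xyz":[0,0,0],"rotation":[0,0,0],"jaw":1},{"xyz":[0,0,0],"rotation":[0,0,0],"jaw":1}]'
python3 -c "
from h import *
state()"
```

```text
time_s: 8.3
ee_pos: [0.4777, -0.0052, 0.242]
ee_rot: [0.012, 0.782, -0.623, 0.015]
wrist_force: [-0.3, 0.7, -2.2]
grip_width: 0.251
t 8.3 p [ 0.4777 -0.0052  0.242 ] R [[0.223, -0.975, 0.009], [-0.974, -0.224, -0.037], [0.038, -0.001, -0.999]] F [-0.26  0.73 -2.2 ] T [0.04 0.06 0.01] w 0.2505778702366054 q [ 1.000e-03  2.160e-01 -5.770e-01  7.690e-01 -3.700e-02 -1.795e+00]
```

```bash
python3 -m creep '[{"xyz":[0,0,1],"rotation":[0,0,0],"jaw":1},{"xyz":[0,0,1],"rotation":[0,0,0],"jaw":1},{"xyz":[0,0,1],"rotation":[0,0,0],"jaw":1},{"xyz":[0,0,0],"rotation":[0,0,0],"jaw":1}]'
python3 -m creep '[{"xyz":[0,0,1],"rotation":[0,0,0],"jaw":1},{"xyz":[0,0,1],"rotation":[0,0,0],"jaw":1},{"xyz":[0,0,0],"rotation":[0,0,0],"jaw":1}]'
```

```text
time_s: 8.7
ee_pos: [0.4774, -0.0053, 0.2385]
ee_rot: [0.012, 0.782, -0.623, 0.015]
wrist_force: [0.1, -1.1, -0.9]
grip_width: 0.248
time_s: 9.0
ee_pos: [0.4776, -0.0053, 0.2369]
ee_rot: [0.012, 0.782, -0.623, 0.015]
wrist_force: [-1.5, 1.0, 1.0]
grip_width: 0.25
```

```bash
python3 -m creep '[{"xyz":[0,0,1],"rotation":[0,0,0],"jaw":1},{"xyz":[0,0,0],"rotation":[0,0,0],"jaw":1},{"xyz":[0,0,0],"rotation":[0,0,0],"jaw":0.4},{"xyz":[0,0,0],"rotation":[0,0,0],"jaw":0.4},{"xyz":[0,0,0],"rotation":[0,0,0],"jaw":0.4},{"xyz":[0,0,-5],"rotation":[0,0,0],"jaw":0.4},{"xyz":[0,0,-15],"rotation":[0,0,0],"jaw":0.4},{"xyz":[0,0,-20],"rotation":[0,0,0],"jaw":0.4},{"xyz":[0,0,-20],"rotation":[0,0,0],"jaw":0.4},{"xyz":[-20,0,-10],"rotation":[0,0,0],"jaw":0.4},{"xyz":[-20,0,0],"rotation":[0,0,0],"jaw":0.4},{"xyz":[-20,0,0],"rotation":[0,0,0],"jaw":0.4},{"xyz":[0,0,0],"rotation":[0,0,0],"jaw":0.4},{"xyz":[0,0,0],"rotation":[0,0,0],"jaw":0.4}]'
python3 - <<'E'
from h import *
state(); snap('wrist','w3',None,1.5)
E
```

```text
time_s: 10.4
ee_pos: [0.4635, 0.0557, 0.3035]
ee_rot: [0.012, 0.782, -0.623, 0.015]
wrist_force: [0.7, 0.5, 0.2]
grip_width: 0.599
t 10.4 p [0.4635 0.0557 0.3035] R [[0.224, -0.974, 0.009], [-0.974, -0.224, -0.037], [0.039, -0.0, -0.999]] F [0.69 0.48 0.23] T [-0.04 -0.03  0.04] w 0.599489203540257 q [ 0.132  0.133 -0.518  0.916 -0.038 -1.665]
```

View pics/w3.png

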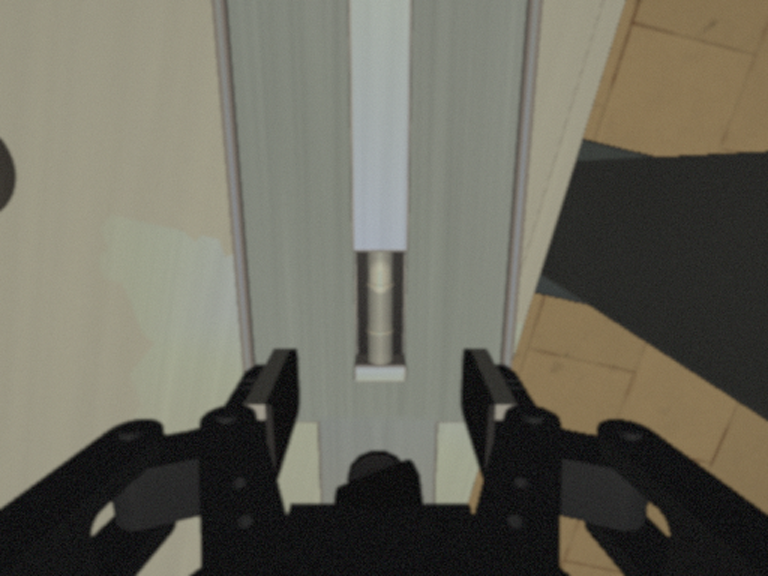

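The level lies straight on the shelf. The rings are at rows ~288 and 332, and the bubble is up against the pivot side (~252–288). I'll enlarge the vial.

```bash
python3 - <<'E'
from h import *
f=load('w3')['frame'][160:260,225:285,::-1]
g=cv2.normalize(f,None,0,255,cv2.NORM_MINMAX)
cv2.imwrite('pics/w3c.png',cv2.resize(g,None,fx=6,fy=6,interpolation=cv2.INTER_CUBIC))
im=load('w3'); print(im['frame'][165:250,250:256].mean((1,2)).round().astype(int).tolist())
E
```

```text
[166, 151, 134, 135, 140, 142, 141, 142, 145, 150, 156, 160, 164, 167, 168, 167, 165, 164, 165, 165, 165, 165, 164, 164, 160, 159, 165, 168, 167, 160, 149, 141, 139, 140, 139, 139, 139, 138, 139, 139, 139, 138, 138, 138, 137, 139, 137, 137, 138, 138, 138, 139, 140, 140, 140, 139, 142, 149, 145, 139, 136, 136, 136, 135, 135, 135, 134, 135, 134, 135, 135, 137, 138, 137, 139, 138, 137, 130, 121, 133, 155, 165, 170, 168, 167]
```

View pics/w3c.png

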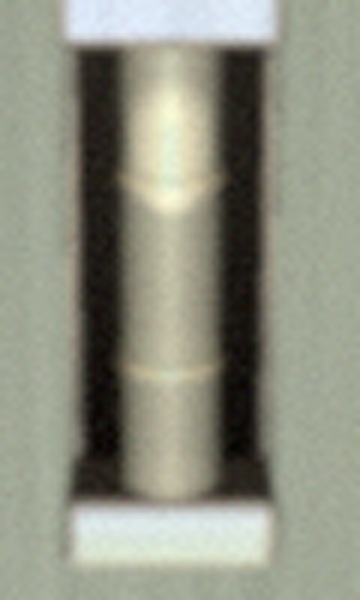

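The bubble runs from row 174 to 194.7, and the rings are at 191.5 and 222. That puts it ≈14.8 mm towards the pivot, so about 1.17 rad clockwise is needed. Now over to the knob.

```bash
python3 -m creep '[{"xyz":[0,0,-10],"rotation":[0,-0.038,0],"jaw":0.4},{"xyz":[-20,0,-10],"rotation":[0,0,0],"jaw":0.4},{"xyz":[-25,0,-10],"rotation":[0,0,0],"jaw":0.4},{"xyz":[-25,0,0],"rotation":[0,0,0],"jaw":0.4},{"xyz":[-17,0,0],"rotation":[0,0,0],"jaw":0.4},{"xyz":[0,0,0],"rotation":[0,0,0.1],"jaw":0.4},{"xyz":[0,0,0],"rotation":[0,0,0.14],"jaw":0.4},{"xyz":[0,0,0],"rotation":[0,0,0.14],"jaw":0.4},{"xyz":[0,0,0],"rotation":[0,0,0.14],"jaw":0.4},{"xyz":[0,0,0],"rotation":[0,0,0.14],"jaw":0.4},{"xyz":[0,0,0],"rotation":[0,0,0.14],"jaw":0.4},{"xyz":[0,0,0],"rotation":[0,0,0.14],"jaw":0.4},{"xyz":[0,0,0],"rotation":[0,0,0.1],"jaw":0.4},{"xyz":[0,0,0],"rotation":[0,0,0.07],"jaw":0.4},{"xyz":[0,0,0],"rotation":[0,0,0],"jaw":0.4},{"xyz":[0,0,0],"rotation":[0,0,0],"jaw":0.4}]'
python3 - <<'E'
from h import *
state(); snap('wrist','w4',None,1.5)
E
```

```text
time_s: 12.05
ee_pos: [0.4442, 0.1402, 0.3333]
ee_rot: [-0.0, -0.337, 0.942, -0.0]
wrist_force: [0.8, 0.3, -0.4]
grip_width: 0.599
t 12.05 p [0.4442 0.1402 0.3333] R [[-0.773, -0.634, -0.0], [-0.634, 0.773, -0.0], [0.0, -0.0, -1.0]] F [ 0.83  0.31 -0.38] T [-0.05  0.06 -0.05] w 0.5989973101006341 q [ 0.306  0.107 -0.474  0.99  -0.    -0.381]
```

View pics/w4.png

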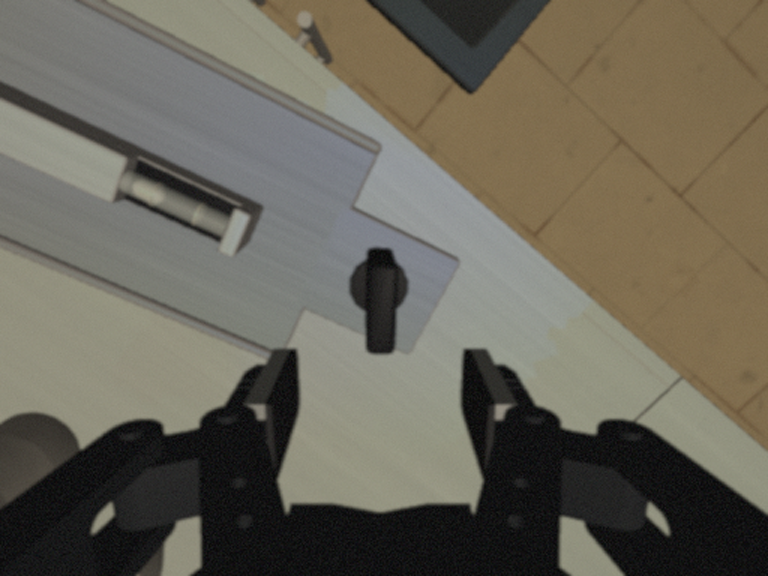

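```bash
python3 - <<'E'
from h import *
im=load('w4');q=lambda u,v,z:ray(im,((u+.5)/1.5-.5,(v+.5)/1.5-.5),z)
p,r,o=tcp()
for u,v,z in((380,353,.093),(380,266,.093),(379,285,.051)): print(np.round(r.inv().apply(q(u,v,z)-p)*1000,1))
E
```

```text
[-23.8  -0.6 240.3]
[ 18.2  -0.5 240.3]
[ -2.3  -1.  282.3]
```

```bash
python3 -m creep '[{"xyz":[-2.5,-0.7,10],"rotation":[0,0,0],"jaw":0.4},{"xyz":[0,0,20],"rotation":[0,0,0],"jaw":0.4},{"xyz":[0,0,25],"rotation":[0,0,0],"jaw":0.4},{"xyz":[0,0,20],"rotation":[0,0,0],"jaw":0.4},{"xyz":[0,0,14],"rotation":[0,0,0],"jaw":0.4},{"xyz":[0,0,7],"rotation":[0,0,0],"jaw":0.4},{"xyz":[0,0,2],"rotation":[0,0,0],"jaw":0.4},{"xyz":[0,0,0],"rotation":[0,0,0],"jaw":1},{"xyz":[0,0,0],"rotation":[0,0,0],"jaw":1},{"xyz":[0,0,0],"rotation":[0,0,0],"jaw":1},{"xyz":[0,0,0],"rotation":[0,0,0],"jaw":1},{"xyz":[0,0,0],"rotation":[0,0,0],"jaw":1},{"xyz":[0,0,0],"rotation":[0,0,0],"jaw":1}]' 50
python3 -c "
from h import *
state()"
```

```text
time_s: 13.4
ee_pos: [0.4467, 0.1422, 0.236]
ee_rot: [0.001, -0.337, 0.942, 0.0]
wrist_force: [-2.9, 4.3, 6.8]
grip_width: 0.157
t 13.4 p [0.4467 0.1422 0.236 ] R [[-0.773, -0.634, 0.001], [-0.634, 0.773, 0.001], [-0.002, -0.0, -1.0]] F [-2.95  4.31  6.82] T [ 0.05 -0.25 -0.05] w 0.15697219070392934 q [ 0.308  0.212 -0.599  0.759  0.    -0.379]
```

```bash
python3 -m creep '[{"xyz":[0,0,-0.4],"rotation":[0,0,0.04],"jaw":1},{"xyz":[0,0,-0.8],"rotation":[0,0,0.08],"jaw":1},{"xyz":[0,0,-0.8],"rotation":[0,0,0.08],"jaw":1},{"xyz":[0,0,-0.8],"rotation":[0,0,0.08],"jaw":1},{"xyz":[0,0,-0.8],"rotation":[0,0,0.08],"jaw":1},{"xyz":[0,0,-0.8],"rotation":[0,0,0.08],"jaw":1},{"xyz":[0,0,0],"rotation":[0,0,0],"jaw":1}]'
python3 -c "
from h import *
state()"
```

```text
time_s: 14.1
ee_pos: [0.4469, 0.1415, 0.2405]
ee_rot: [0.001, -0.122, 0.993, -0.001]
wrist_force: [-1.8, -0.4, 6.4]
grip_width: 0.153
t 14.1 p [0.4469 0.1415 0.2405] R [[-0.97, -0.242, 0.002], [-0.242, 0.97, -0.002], [-0.002, -0.002, -1.0]] F [-1.8  -0.38  6.35] T [-0.59 -0.42 -0.04] w 0.15327400838844427 q [ 0.307  0.206 -0.593  0.77  -0.002  0.063]
```

```bash
python3 -m creep '[{"xyz":[0,0,-0.8],"rotation":[0,0,0.07],"jaw":1},{"xyz":[0,0,-0.8],"rotation":[0,0,0.08],"jaw":1},{"xyz":[0,0,-0.8],"rotation":[0,0,0.08],"jaw":1},{"xyz":[0,0,-0.8],"rotation":[0,0,0.08],"jaw":1},{"xyz":[0,0,-0.8],"rotation":[0,0,0.08],"jaw":1},{"xyz":[0,0,-0.8],"rotation":[0,0,0.08],"jaw":1},{"xyz":[0,0,-0.8],"rotation":[0,0,0.08],"jaw":1},{"xyz":[0,0,-0.8],"rotation":[0,0,0.08],"jaw":1},{"xyz":[0,0,-0.8],"rotation":[0,0,0.08],"jaw":1},{"xyz":[0,0,0],"rotation":[0,0,0],"jaw":1},{"xyz":[0,0,0],"rotation":[0,0,0],"jaw":1}]'
python3 -c "
from h import *
state()"
```

```text
time_s: 15.2
ee_pos: [0.4469, 0.1402, 0.2474]
ee_rot: [0.002, 0.231, 0.973, -0.002]
wrist_force: [1.1, -9.2, 6.9]
grip_width: 0.153
t 15.2 p [0.4469 0.1402 0.2474] R [[-0.894, 0.449, 0.002], [0.449, 0.894, -0.005], [-0.004, -0.004, -1.0]] F [ 1.13 -9.2   6.86] T [-1.46 -0.49 -0.03] w 0.15345547071638024 q [ 0.306  0.197 -0.586  0.787 -0.006  0.771]
```

```bash
python3 -m creep '[{"xyz":[0,0,0],"rotation":[0,0,0],"jaw":0.4},{"xyz":[0,0,0],"rotation":[0,0,0],"jaw":0.4},{"xyz":[0,0,0],"rotation":[0,0,0],"jaw":0.4},{"xyz":[0,0,-5],"rotation":[0,0,0],"jaw":0.4},{"xyz":[0,0,-15],"rotation":[0,0,0],"jaw":0.4},{"xyz":[0,0,-20],"rotation":[0,0,0],"jaw":0.4},{"xyz":[0,0,-15],"rotation":[0,0,0],"jaw":0.4},{"xyz":[-9,-8,-5],"rotation":[0,0,0],"jaw":0.4},{"xyz":[-21,-18,0],"rotation":[0,0,0],"jaw":0.4},{"xyz":[-21,-18,0],"rotation":[0,0,0],"jaw":0.4},{"xyz":[-21,-18,0],"rotation":[0,0,0],"jaw":0.4},{"xyz":[-21,-17,0],"rotation":[0,0,0],"jaw":0.4},{"xyz":[0,0,0],"rotation":[0,0,0],"jaw":0.4},{"xyz":[0,0,0],"rotation":[0,0,0],"jaw":0.4}]'
python3 - <<'E'
from h import *
state(); snap('wrist','w5',None,1.5)
E
```

```text
time_s: 16.6
ee_pos: [0.4941, 0.0287, 0.3065]
ee_rot: [-0.0, 0.231, 0.973, -0.0]
wrist_force: [0.3, -0.6, 0.0]
grip_width: 0.601
t 16.6 p [0.4941 0.0287 0.3065] R [[-0.894, 0.449, -0.001], [0.449, 0.894, 0.0], [0.001, -0.0, -1.0]] F [ 0.32 -0.59  0.02] T [ 0.03 -0.03 -0.  ] w 0.6007509030995726 q [ 0.058  0.183 -0.45   0.939  0.     0.523]
```

View pics/w5.png

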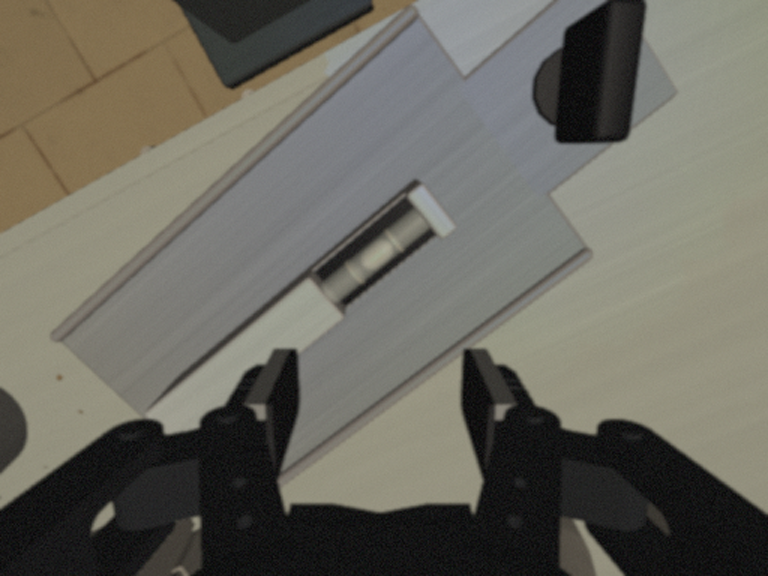

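The bubble, at about (376, 254), now lies between the rings at about (352, 272) and (398, 240). I'll enlarge it, rotated along the vial, to measure the offset.

```bash
cat > vial.py <<'E'
from h import *
import sys
def strip(n,c,ang,w=60,h=24,s=10):
    im=load(n)['frame'][:,:,::-1]; M=cv2.getRotationMatrix2D(c,ang,s); M[:,2]+=[w*s/2-c[0],h*s/2-c[1]]
    o=cv2.warpAffine(im,M,(w*s,h*s),flags=cv2.INTER_CUBIC); return cv2.normalize(o,None,0,255,cv2.NORM_MINMAX)
if __name__=='__main__':
    n,x,y,a,out=sys.argv[1:]; o=strip(n,(float(x),float(y)),float(a)); cv2.imwrite(f'pics/{out}.png',o)
    for lo,hi in((100,140),(75,90),(150,165)): print(lo,o[lo:hi].mean((0,2)).reshape(-1,10).mean(1).round().astype(int).tolist())
E
python3 vial.py w5 250 169 -34 w5c
```

```text
100 [151, 152, 153, 155, 153, 154, 158, 160, 170, 188, 196, 190, 184, 179, 173, 168, 164, 164, 175, 191, 204, 212, 219, 219, 220, 221, 222, 223, 224, 224, 225, 225, 226, 228, 229, 233, 235, 234, 234, 230, 223, 210, 196, 199, 213, 215, 202, 189, 182, 182, 181, 180, 180, 180, 181, 182, 182, 180, 181, 181]
75 [102, 103, 108, 111, 113, 114, 116, 118, 130, 144, 153, 149, 146, 141, 134, 128, 129, 131, 133, 139, 146, 160, 168, 172, 176, 183, 184, 186, 188, 191, 190, 192, 194, 195, 198, 199, 198, 198, 195, 187, 178, 168, 167, 181, 195, 192, 178, 169, 162, 162, 164, 167, 164, 165, 167, 170, 171, 170, 169, 171]
150 [170, 173, 174, 174, 173, 175, 172, 175, 180, 198, 208, 203, 197, 193, 188, 181, 174, 175, 180, 191, 206, 219, 224, 226, 225, 226, 225, 224, 223, 221, 220, 221, 221, 222, 222, 223, 224, 222, 220, 211, 201, 184, 173, 178, 193, 199, 190, 177, 164, 157, 161, 161, 158, 161, 157, 156, 157, 155, 158, 156]
```

View pics/w5c.png

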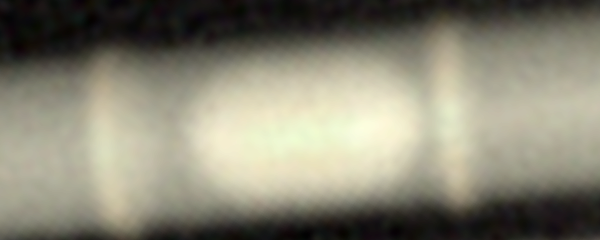

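The rings are at 10.3 and 44.8 and the bubble spans 18.3–41.5. That is about +1.4 mm, between the lines. Next I shut the fingers and go over the level's solid part, turned so the camera sees the vial.

```bash
python3 -m creep '[{"xyz":[-1,-9,0],"rotation":[0,0,0],"jaw":1},{"xyz":[-2,-17,0],"rotation":[0,0,0],"jaw":1},{"xyz":[-2,-17,0],"rotation":[0,0,0],"jaw":1},{"xyz":[0,0,0],"rotation":[0,0,0.096],"jaw":1},{"xyz":[0,0,0],"rotation":[0,0,0.13],"jaw":1},{"xyz":[0,0,0],"rotation":[0,0,0.13],"jaw":1},{"xyz":[0,0,0],"rotation":[0,0,0.13],"jaw":1},{"xyz":[0,0,0],"rotation":[0,0,0.13],"jaw":1},{"xyz":[0,0,0],"rotation":[0,0,0.13],"jaw":1},{"xyz":[0,0,0],"rotation":[0,0,0.13],"jaw":1},{"xyz":[0,0,15],"rotation":[0,0,0],"jaw":1},{"xyz":[0,0,10],"rotation":[0,0,0],"jaw":1},{"xyz":[0,0,5],"rotation":[0,0,0],"jaw":1},{"xyz":[0,0,0],"rotation":[0,0,0],"jaw":1},{"xyz":[0,0,0],"rotation":[0,0,0],"jaw":1}]' 40
python3 - <<'E'
from h import *
state(); snap('wrist','w6',None,1.5)
E
```

```text
time_s: 18.15
ee_pos: [0.4794, -0.011, 0.277]
ee_rot: [-0.0, 0.621, 0.784, -0.0]
wrist_force: [-0.3, 0.1, -0.3]
grip_width: 0.0
t 18.15 p [ 0.4794 -0.011   0.277 ] R [[-0.229, 0.973, -0.0], [0.973, 0.229, -0.0], [0.0, -0.0, -1.0]] F [-0.29  0.08 -0.32] T [ 0.   -0.02 -0.05] w 0.00016755695706509085 q [-0.023  0.184 -0.524  0.863 -0.     1.316]
```

View pics/w6.png

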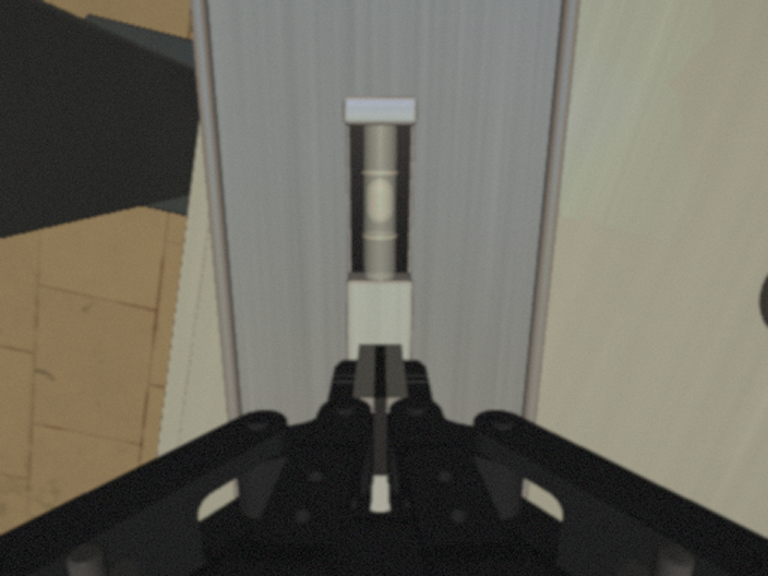

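The fingertips are shut over the bar at about (380, 345). The rings are at rows 172 and 237 and the bubble at 176–222. I'll measure that numerically.

```bash
cat > prof.py <<'E'
from h import *
import sys
f=load(sys.argv[1])['frame'].astype(float)
for a,b in((250,257),(244,247),(259,262)): print(f[105:170,a:b].mean((1,2)).round().astype(int).tolist())
E
python3 prof.py w6
```

```text
[139, 139, 139, 138, 139, 139, 138, 140, 147, 158, 161, 153, 143, 141, 150, 158, 164, 167, 168, 170, 171, 172, 169, 167, 166, 165, 165, 165, 165, 165, 165, 164, 164, 165, 166, 165, 164, 165, 164, 163, 159, 155, 148, 139, 134, 132, 132, 133, 135, 141, 146, 147, 153, 158, 152, 139, 132, 130, 131, 132, 130, 131, 130, 130, 130]
[109, 109, 107, 109, 108, 108, 108, 111, 118, 131, 131, 121, 113, 108, 107, 108, 109, 113, 116, 121, 123, 125, 124, 126, 125, 126, 125, 126, 125, 125, 126, 124, 124, 125, 125, 124, 124, 120, 116, 113, 108, 107, 107, 105, 105, 105, 106, 105, 108, 113, 117, 120, 127, 128, 117, 108, 105, 104, 103, 104, 103, 104, 104, 104, 104]
[118, 118, 117, 116, 117, 117, 117, 117, 123, 136, 140, 132, 119, 115, 116, 117, 119, 123, 128, 134, 134, 136, 137, 137, 138, 136, 137, 137, 136, 137, 136, 136, 136, 136, 137, 135, 135, 131, 128, 124, 118, 115, 114, 113, 111, 111, 112, 113, 114, 119, 122, 125, 134, 136, 126, 113, 111, 111, 109, 109, 110, 109, 109, 109, 108]
```

Both views give about +1.4 mm. I'll press now and re-measure under load.

```bash
python3 -m creep '[{"xyz":[0,0,3],"rotation":[0,0,0],"jaw":1},{"xyz":[0,0,2],"rotation":[0,0,0],"jaw":1},{"xyz":[0,0,1],"rotation":[0,0,0],"jaw":1},{"xyz":[0,0,0],"rotation":[0,0,0],"jaw":1},{"xyz":[0,0,0],"rotation":[0,0,0],"jaw":1}]'
python3 -m creep '[{"xyz":[0,0,1],"rotation":[0,0,0],"jaw":1},{"xyz":[0,0,1],"rotation":[0,0,0],"jaw":1},{"xyz":[0,0,0],"rotation":[0,0,0],"jaw":1}]'
```

```text
time_s: 18.7
ee_pos: [0.4794, -0.0111, 0.2709]
ee_rot: [-0.0, 0.621, 0.784, -0.0]
wrist_force: [0.0, 0.1, -0.2]
grip_width: 0.0
time_s: 19.0
ee_pos: [0.4794, -0.0111, 0.2688]
ee_rot: [-0.0, 0.621, 0.784, -0.0]
wrist_force: [0.0, -0.9, 0.1]
grip_width: -0.0
```

```bash
python3 -m creep '[{"xyz":[0,0,0.7],"rotation":[0,0,0],"jaw":1},{"xyz":[0,0,0],"rotation":[0,0,0],"jaw":1},{"xyz":[0,0,0],"rotation":[0,0,0],"jaw":1}]'
python3 -m creep '[{"xyz":[0,0,0.7],"rotation":[0,0,0],"jaw":1},{"xyz":[0,0,0],"rotation":[0,0,0],"jaw":1},{"xyz":[0,0,0],"rotation":[0,0,0],"jaw":1}]'
```

```text
time_s: 19.3
ee_pos: [0.4795, -0.0111, 0.2688]
ee_rot: [0.0, 0.621, 0.784, 0.0]
wrist_force: [-1.5, -0.7, 6.3]
grip_width: -0.0
time_s: 19.6
ee_pos: [0.4795, -0.0111, 0.2687]
ee_rot: [0.0, 0.621, 0.784, 0.0]
wrist_force: [-4.5, 1.1, 13.8]
grip_width: 0.002
```

```bash
python3 -m creep '[{"xyz":[0,0,0.4],"rotation":[0,0,0],"jaw":1},{"xyz":[0,0,0],"rotation":[0,0,0],"jaw":1},{"xyz":[0,0,0],"rotation":[0,0,0],"jaw":1},{"xyz":[0,0,0],"rotation":[0,0,0],"jaw":1},{"xyz":[0,0,0],"rotation":[0,0,0],"jaw":1},{"xyz":[0,0,0],"rotation":[0,0,0],"jaw":1},{"xyz":[0,0,0],"rotation":[0,0,0],"jaw":1},{"xyz":[0,0,0],"rotation":[0,0,0],"jaw":1},{"xyz":[0,0,0],"rotation":[0,0,0],"jaw":1},{"xyz":[0,0,0],"rotation":[0,0,0],"jaw":1},{"xyz":[0,0,0],"rotation":[0,0,0],"jaw":1},{"xyz":[0,0,0],"rotation":[0,0,0],"jaw":1},{"xyz":[0,0,0],"rotation":[0,0,0],"jaw":1},{"xyz":[0,0,0],"rotation":[0,0,0],"jaw":1}]'
python3 - <<'E'
from h import *
state(); snap('wrist','w7',None,1.5)
E
python3 prof.py w7
```

```text
time_s: 21.0
ee_pos: [0.4795, -0.0111, 0.2687]
ee_rot: [0.0, 0.621, 0.784, 0.0]
wrist_force: [-4.9, 0.2, 16.1]
grip_width: 0.001
t 21.0 p [ 0.4795 -0.0111  0.2687] R [[-0.229, 0.973, 0.001], [0.973, 0.229, 0.0], [-0.0, 0.001, -1.0]] F [-4.9   0.21 16.08] T [0.08 1.21 0.02] w 0.0010876491484261737 q [-0.023  0.192 -0.535  0.843  0.     1.317]
[140, 140, 139, 139, 139, 138, 138, 140, 144, 153, 162, 161, 151, 141, 143, 152, 160, 165, 167, 168, 171, 171, 171, 171, 168, 166, 166, 166, 166, 166, 165, 165, 166, 165, 165, 165, 164, 164, 162, 165, 164, 164, 161, 157, 151, 144, 136, 133, 132, 132, 133, 138, 143, 146, 144, 149, 156, 153, 140, 132, 131, 131, 132, 131, 130]
[115, 114, 115, 115, 114, 115, 115, 113, 117, 127, 138, 137, 123, 115, 114, 115, 115, 118, 124, 128, 131, 133, 136, 137, 137, 135, 136, 135, 136, 137, 137, 136, 135, 137, 136, 136, 136, 135, 134, 131, 129, 124, 121, 115, 112, 112, 109, 112, 112, 111, 112, 117, 121, 123, 127, 133, 135, 125, 114, 111, 110, 111, 111, 109, 110]
[118, 117, 116, 117, 117, 114, 117, 117, 121, 131, 141, 141, 128, 116, 116, 115, 116, 119, 124, 129, 133, 135, 136, 138, 138, 137, 138, 137, 138, 136, 136, 136, 136, 136, 136, 136, 137, 135, 135, 131, 128, 124, 119, 115, 113, 111, 111, 111, 111, 111, 111, 116, 120, 123, 125, 132, 137, 126, 114, 109, 110, 108, 109, 109, 108]
```

View pics/w7.png

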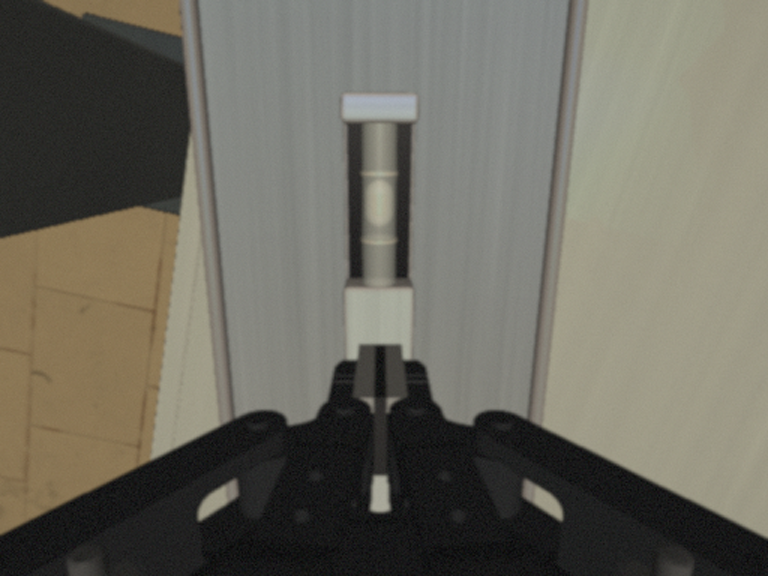

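```bash
python3 -c "
from h import *
state(); print(robot.close_job()); "
```

```text
t 21.05 p [ 0.4795 -0.0111  0.2687] R [[-0.229, 0.973, 0.001], [0.973, 0.229, 0.0], [-0.0, 0.001, -1.0]] F [-5.18  0.36 15.19] T [ 0.06  1.19 -0.01] w -0.0017780888460389487 q [-0.023  0.192 -0.535  0.843  0.     1.317]
the job is handed in; nothing more can be done
None
```

I laid the level lengthwise on the middle of the shelf and let it go with the bubble about 14.8 mm off centre. I then turned the foot knob 1.15 rad clockwise and handed the job in at 21 s, with the shut fingers still pressing on the level's solid part.

**Bubble:** my last checks put it between the lines, about 1.4 mm off centre towards the foot, against a limit of 3 mm. Three wrist-camera views agreed on this: two before pressing and one under load. It is about 1.7 mm further than the first reading and the turn predicted. I left it uncorrected because it was inside the limit.

**Press:** the wrist force was about 15–16 N downward and steady, with a 5 N sideways part. I did not measure the load on the shelf itself. With the level's weight it should be about 17–18 N.

**Bystanders:** I noticed no contact with the tamper, cup, milk jug or portafilter, but I took no final overall picture to confirm they had not moved.

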